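# Wedge up the stage of a scanning turntable

### The job

On the scanning turntable, slide the black transport lock knob outwards to its end stop so that the stage plate is free. Then take the taller of the two wooden wedges by its upright tab and push it, thin end first and flat on the table, under the front edge of the plate until that edge stands about 4 mm clear of the rails it rested on, leaving the vase standing on the turntable. Finish while still gripping the wedge in place: do not let go of it.

Things in the scene. Friction and masses are not known exactly. Their poses are not given: they have to be found in the camera images.
- rig: fixed light grey cradle of the turntable: two side rails (20 mm wide, 20 mm high, 130 mm apart inside) joined at the back, open mouth in front. Origin on the table at the cradle's middle; x from front (robot side) to back, y to the left where the lock is, z up. Lock housing: x -85 to -25 mm, y 88 to 195 mm, 32 mm high
- stage (a joint): tilt in rad of the stage plate about its back edge (rig x = +85 mm): 0 resting on the rails, growing as the front edge rises (1 mm of lift there = 0.0059 rad). Once unlocked only weight holds it down (3 to 5 N at the front edge). A white disc, 120 mm across, 10 mm high, sits in its middle
- stage_lip (a point): middle of the lower front edge (rig x = -85 mm, y = 0) of the aluminium stage plate, 170 x 170 x 12 mm, that lies on the rails; the wedge goes under this edge. 20 mm above the table at rest; axes as the rig's
- lock (a joint): travel of the transport lock in m: near 0 locked (its steel tongue lies over the plate's edge and holds it down), 0.040 at the outer end stop (free). Slides along the rig's +y with about 1.5 N of friction and stays where it is left
- lock_grip (a point): grip point of the black lock knob, an upright block 16 mm along the rig's x, 22 mm along y, from 39 to 75 mm above the table, on the equally wide (16 mm) tongue; the point is on its centre line, 61 mm above the table; axes as the rig's
- wedge_grip (a point): centre of the taller wedge's upright grip tab, 24 x 24 mm, 60 mm high, at the thick end; point 30 mm above the flat underside. x to the thin end (nose), z up. Nose 100 mm ahead of the point, 8 mm high; ramp rises evenly (1 mm per 4 mm) to 30 mm at the tab, 12 mm ahead of the point. Below 14 mm the wedge is 40 mm wide at the tab too
- wedge: the same taller wedge: loose, light wood, about 0.09 kg, 112 mm long, ramp 40 mm wide and 88 mm long; origin on its flat underside midway along its length; x to the nose, z up
- low_wedge_grip (a point): centre of the tab of the lower wedge, of no use here: same wood, length and width, but tab only 35 mm high and ramp only 13 mm, too low to reach the plate. Point 17.5 mm above its underside, x to its nose. The two wedges may lie in either place
- vase: small terracotta vase, 68 mm high, 56 mm in diameter, standing loose on the turntable disc, its origin at the centre of its foot, 42 mm above the table
Not all that is in view belongs to the job. What is shaped like the wedge but orange or purple is not meant.

How it is judged:
On the way, in this order (a step that is already met when the one before it is completed fails the run):
1. the lock knob is at its outer end stop (value of joint lock above 0.037 m), for 0.2 s.
2. the wedge carries the front of the stage plate off its rails (value of joint stage above 0.009 rad and contact force between wedge and rig above 0.8 N), for 0.2 s.
At the end, for the whole second after the job is handed in: Lock within 4 mm of its outer stop; the plate's front edge 1.5 to 7 mm above its rest, carried by the taller wedge, which lies flat (within 6 mm of the table), at rest, still gripped; the robot does not touch the rig; the vase stands on the turntable (all of step 2 and value of joint lock above 0.036 m and value of joint stage below 0.042 rad and contact force between the fingers and wedge above 1 N and contact force between each of the fingers, the arm and rig below 0.5 N and angle between wedge's own z axis and vertical below 0.1 rad and height (world z) of wedge below 0.006 m and x of wedge_grip in the frame of rig below -0.095 m and linear speed of wedge below 0.01 m/s and angle between vase's own z axis and vertical below 0.2 rad and horizontal distance between vase and rig below 0.055 m and height (world z) of vase above 0.035 m); the arm keeps its last pose, push and grip.
It fails at once if the vase is tipped over or knocked off (angle between vase's own z axis and vertical above 0.4 rad or height (world z) of vase below 0.03 m).
It also fails if it takes over 51 s, if anything falls off the work surface, if the arm or the gripper's body presses on something with over 40 N, if the wrist force passes 120 N, or if a joint passes its speed limit or range.

### The arm

A 6-joint arm with a two-finger parallel gripper is mounted at the origin on the work surface. World frame = base frame: x ahead of the robot, y to its left, z up, the work surface at z = 0. Lengths are in m, angles in rad, forces in N, time in s.
With the tool pointing down it reaches from about 0.3 to 0.775 m from the base axis. Payload 14.6 kg.
Tool frame: the origin (TCP) lies on the front face of the gripper's body, between the roots of the fingers; the fingertips stand 97 mm ahead of it and the grasp point (between the pads) lies 78 mm ahead of it; z points along the fingers, x is the direction in which the jaws open and shut, and the axes are right-handed (so a half turn about z gives the same grasp; the last joint's range is limited). The gripper opens to 94 mm and grips with 3 to 60 N. Pads are 16 mm wide; open, the fingers measure 119 mm over their backs; the gripper's body (75 mm by 177 mm) begins 78 mm behind the grasp point.
Start: joints at [-1.249, 0.3, 1.521, -0, 1.321, -0.067], TCP at [0.208, -0.509, 0.303] pointing down, gripper open.
Joint ranges: [-3.03, 3.03], [-0.79, 2.21], [0.23, 2.52], [-1.04, 4.18], [0, 3.07], [-2.55, 2.55]. Speed limits (rad/s): [2.22, 2.22, 2.57, 3.14, 3.14, 3.14].

### API

Orientations are given as [roll, pitch, yaw] about the fixed x, y, z axes, in that order (R = Rz(yaw) Ry(pitch) Rx(roll)).
In Python, from station import sensors, camera, ctrl gives the robot as it stands.
- The arm moves only by the tool move_arm, never from a script. Its argument "rows" is text: rows parted by semicolons, each of 6 numbers parted by spaces: the shift along the tool's x, y, z in mm, then the turn, a rotation vector about the tool's x, y, z in rad. In form: x y z wx wy wz; .... A call has 1 to 20 rows; each row shifts and turns the pose as measured when the row begins, along the tool's axes as they then stand; what a row does not reach is not made up. A row lasts 1/8 s, in which the tool goes at most 62.5 mm and 10.7 degrees, less where a joint would pass 70% of its speed; a pose out of reach is approached as far as the arm can. A call with a gripper value outside its range is refused whole. "grip" is the opening, from -1 (shut) to 1 (fully open), set as the call begins (left out, the last holds). The fingers move at their own pace and stop on an object; "newtons" is the grip in N (left out, the last holds). Time passes only in rows, so rows that do not move let the fingers close. It gives the time, the measured TCP pose, the force and the opening at its end, in the units of the state.
- sensors.get_obs(): the state, without advancing time (a new reading comes with each control period).
- camera(name): name is "side" or "top" or "wrist"; returns a dict with "color" (480x640x3 uint8, blue, green, red), "z_map" (480x640 float32, m along the optical axis (not along the pixel's ray), 0 where there is no reading), "mtx" (3x3 intrinsics, pixels), "position" and "attitude" of the camera in the world; the wrist camera has in their place "hand_eye" (4x4, takes a point from camera to tool coordinates, whose origin is the TCP and whose axes are the tool frame's). Camera axes: x right, y down, z forward; pixel columns grow to the right and rows downward; lengths in m; the calibration is good to about 2 mm. A picture is of the moment at which its call begins: read the wrist's pose just before it.
- ctrl.hand_in(): hands the job in, once; it reports no verdict.
The state is a dict: "time_s": time; "qpos": joint angles; "joint_vel": joint speeds; "tau": joint torques, N m; "ee_pos": TCP position; "eef_rot": TCP orientation; "force": force on the tool from outside, world axes, zero at the start; "moment": the same for the moment, N m; "grip_width": finger opening in m.
Only numpy, scipy, OpenCV 4.12 (cv2) and the standard library are available. Lean on these libraries where they do the work, as an engineer would, in place of code of your own. Each camera call takes 0.05 s, during which the arm holds its last target.

## Working session

There is one attempt and no reset: what is moved stays moved. The work goes in short steps, Python scripts to look and compute and a tool call to move; the robot and the scene stay as the last step left them, time stands still between calls to the robot, and variables do not carry over. Pictures are saved under pics/ and viewed, and the job is handed in when it is done.

Besides the shell and the picture viewer there is one more tool, called after "Request:" by a JSON object that holds its "api" and its "payload", one argument or row to a line. move_arm: Moves the arm, as the interface text tells. Its arguments: {"type":"object","properties":{"rows":{"type":"string"},"grip":{"type":"number"},"newtons":{"type":"number"}},"required":["rows"]}

```bash
mkdir -p pics; ls; cat > h.py <<'E'
import numpy as np,cv2
from scipy.spatial.transform import Rotation as R
from station import sensors,camera,ctrl
def snap(n,f=None):
    o=sensors.get_obs(); c=camera(n)
    if f: cv2.imwrite('pics/'+f,c['color'])
    return o,c
def T_cam(o,c):
    T=np.eye(4)
    if 'hand_eye' in c:
        T[:3,:3]=R.from_euler('xyz',o['eef_rot']).as_matrix();T[:3,3]=o['ee_pos']
        return T@np.array(c['hand_eye'])
    return None
E
python3 - <<'E'
from h import *
import pickle
o=sensors.get_obs();print(o)
for n in ['side','top','wrist']:
    o,c=snap(n,n+'0.png');pickle.dump((o,c),open(n+'0.pkl','wb'))
    print(n,{k:(v if k not in('color','z_map') else v.shape) for k,v in c.items()})
E
```

```text
pics
{'time_s': 0.0, 'qpos': array([-1.24858505e+00,  3.00503234e-01,  1.52161462e+00, -1.34428316e-05,
        1.32070837e+00, -6.66256561e-02]), 'joint_vel': array([-0.00249782,  0.00038378, -0.00158541, -0.00206411,  0.00061806,
        0.00126718]), 'tau': array([ 1.36006215e-04, -5.31807232e+01, -3.52738881e+01,  7.08444114e-02,
        2.44263920e-02, -1.16541482e-04]), 'ee_pos': array([ 0.208443  , -0.50879751,  0.30205445]), 'eef_rot': array([-3.14152352e+00,  1.23170152e-03, -1.18195602e+00]), 'force': array([0.12715797, 0.7051562 , 0.71113703]), 'moment': array([ 0.0104258 , -0.01935459, -0.02060307]), 'grip_width': 0.09402359177372512}
side {'color': (480, 640, 3), 'z_map': (480, 640), 'mtx': array([[494.26901207,   0.        , 318.20221714],
       [  0.        , 494.26901207, 243.60221566],
       [  0.        ,   0.        ,   1.        ]]), 'position': array([0.44470191, 0.62318911, 0.56217825]), 'attitude': array([-2.15577846, -0.02279913, -3.01074668])}
top {'color': (480, 640, 3), 'z_map': (480, 640), 'mtx': array([[584.78192129,   0.        , 324.12011331],
       [  0.        , 584.78192129, 230.24072268],
       [  0.        ,   0.        ,   1.        ]]), 'position': array([ 0.34132415, -0.09733622,  1.01323059]), 'attitude': array([-2.93555059e+00,  2.85459325e-03, -1.67948962e+00])}
wrist {'color': (480, 640, 3), 'z_map': (480, 640), 'mtx': array([[335.61752743,   0.        , 321.46132682],
       [  0.        , 335.61752743, 240.7980838 ],
       [  0.        ,   0.        ,   1.        ]]), 'hand_eye': array([[ 9.99999912e-01,  4.07954362e-04, -9.85621415e-05,
        -3.58957016e-04],
       [-3.72777848e-04,  9.71269745e-01,  2.37980973e-01,
        -6.86247723e-02],
       [ 1.92815802e-04, -2.37980915e-01,  9.71269812e-01,
        -8.14718067e-02],
       [ 0.00000000e+00,  0.00000000e+00,  0.00000000e+00,
         1.00000000e+00]])}
```

View pics/top0.png

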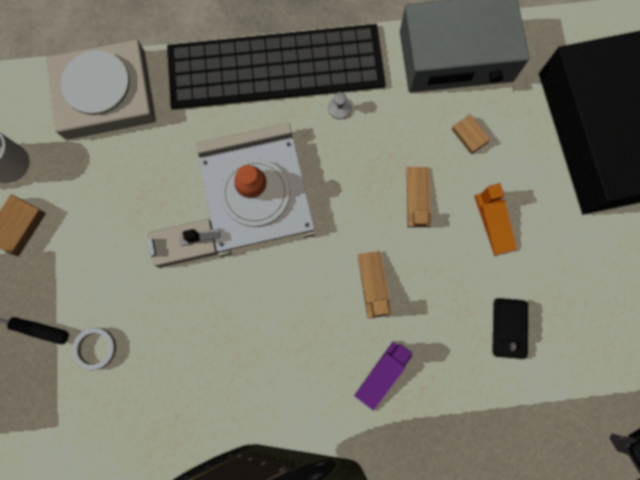

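View pics/side0.png

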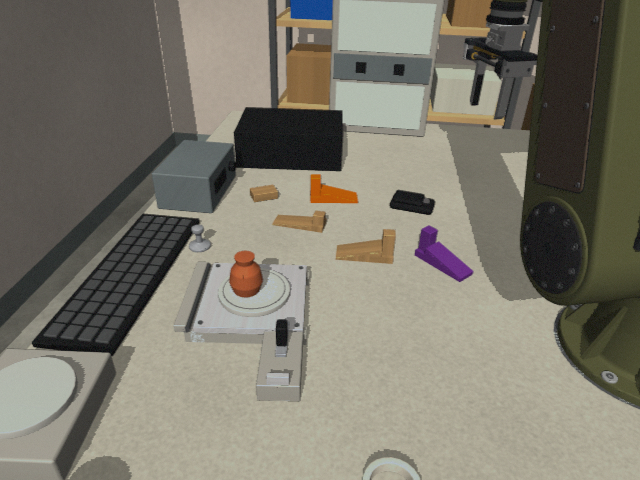

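View pics/wrist0.png

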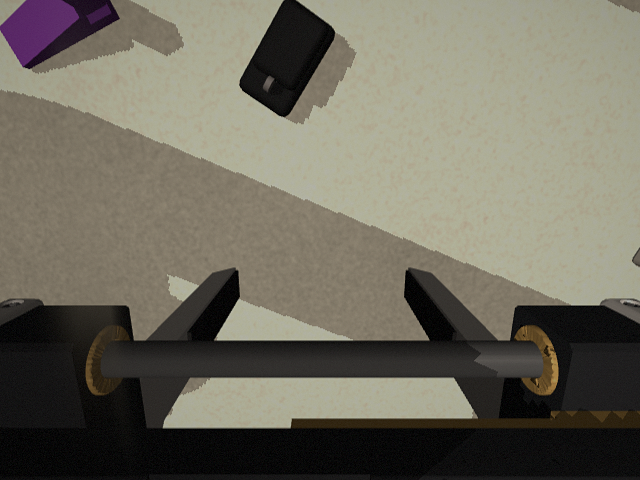

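The top view shows the rig at about (255,190) with its lock knob at (191,236). The taller wedge is at (374,284), tab at (380,307) and nose up. The lower wedge is at (418,196). Next I measure these with the depth map.

```bash
cat >> h.py <<'E'
def cloud(o,c):
    z=c['z_map'].astype(float);K=c['mtx'];v,u=np.indices(z.shape)
    P=np.stack([(u-K[0,2])/K[0,0]*z,(v-K[1,2])/K[1,1]*z,z],-1)
    T=T_cam(o,c)
    if T is None:
        T=np.eye(4);T[:3,:3]=R.from_euler('xyz',c['attitude']).as_matrix();T[:3,3]=c['position']
    W=P@T[:3,:3].T+T[:3,3];W[z==0]=np.nan
    return W
def proj(o,c,p):
    T=T_cam(o,c)
    if T is None:
        T=np.eye(4);T[:3,:3]=R.from_euler('xyz',c['attitude']).as_matrix();T[:3,3]=c['position']
    q=(np.atleast_2d(p)-T[:3,3])@T[:3,:3];q=q@c['mtx'].T
    return q[:,:2]/q[:,2:]
E
python3 - <<'E'
from h import *
import pickle
for n in ['top','side']:
    o,c=pickle.load(open(n+'0.pkl','rb'));W=cloud(o,c)
    pts={'top':[(191,236),(160,248),(212,205),(270,195),(374,265),(380,303),(382,309),(330,330),(250,175),(418,180)],'side':[(282,325),(280,385),(300,270),(390,235),(350,248),(400,350)]}[n]
    for u,v in pts: print(n,u,v,W[v,u].round(4))
o,c=pickle.load(open('top0.pkl','rb'))
def crop(c,x0,y0,x1,y1,s,f): cv2.imwrite('pics/'+f,cv2.resize(c['color'][y0:y1,x0:x1],None,fx=s,fy=s,interpolation=cv2.INTER_CUBIC))
crop(c,140,110,330,270,4,'t_rig.png')
crop(c,340,230,440,330,6,'t_w.png')
E
```

```text
top 191 236 [0.5516 0.1025 0.0711]
top 160 248 [0.5458 0.1654 0.0293]
top 212 205 [0.6124 0.0721 0.027 ]
top 270 195 [ 0.6161 -0.0306  0.0383]
top 374 265 [nan nan nan]
top 380 303 [ 0.4099 -0.1933  0.06  ]
top 382 309 [ 0.4001 -0.1955  0.0575]
top 330 330 [ 0.3779 -0.1085 -0.001 ]
top 250 175 [ 0.6326 -0.0065  0.11  ]
top 418 180 [ 0.6245 -0.2948  0.004 ]
side 282 325 [0.5531 0.1098 0.0755]
side 280 385 [0.5431 0.1797 0.0316]
side 300 270 [ 0.5585 -0.083   0.031 ]
side 390 235 [ 0.4015 -0.1802  0.0612]
side 350 248 [ 0.4758 -0.1935  0.0143]
side 400 350 [ 3.772e-01  5.710e-02 -2.000e-04]
```

View pics/t_rig.png

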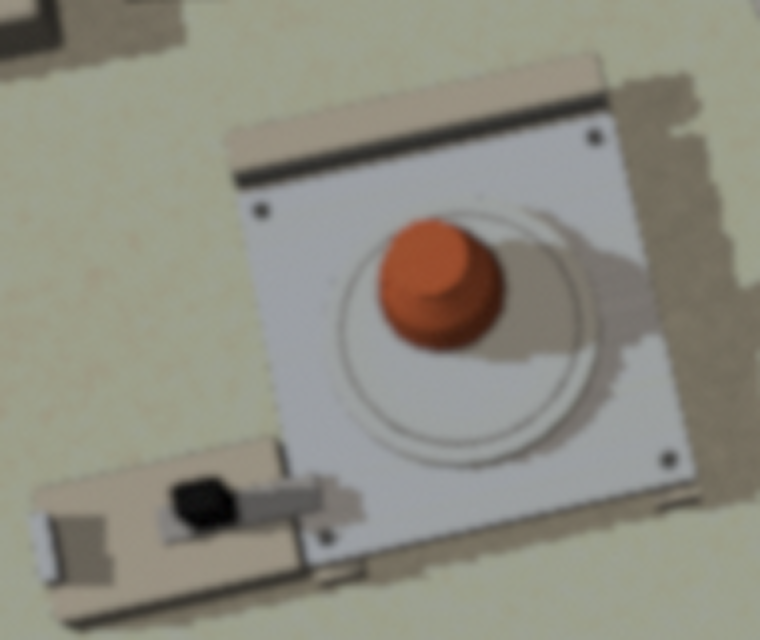

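View pics/t_w.png

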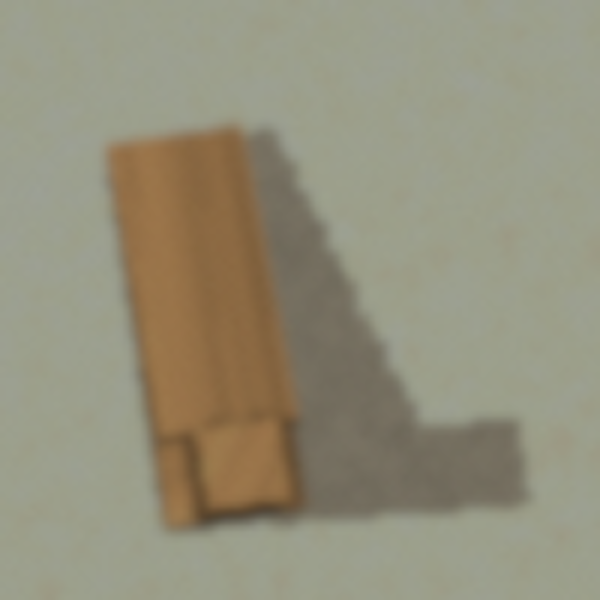

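```bash
cat > m.py <<'E'
from h import *
import pickle
def back(c,uv,z):
    Rm=R.from_euler('xyz',c['attitude']).as_matrix()
    d=Rm@np.linalg.inv(c['mtx'])@np.array([*uv,1.]);return c['position']+d*(z-c['position'][2])/d[2]
E
python3 - <<'E'
from m import *
o,c=pickle.load(open('top0.pkl','rb'))
f=lambda L,x0,y0,s,z:np.array([back(c,((a+.5)/s-.5+x0,(b+.5)/s-.5+y0),z) for a,b in L])
P=f([(306,572),(697,487),(612,110),(237,183)],140,110,4,.032)
print(P.round(4)); print([np.linalg.norm(P[i]-P[i-1]).round(4) for i in range(4)])
m=P.mean(0);x=(P[2]+P[3]-P[0]-P[1]);y=P[0]+P[3]-P[1]-P[2];print('rig',m.round(4),np.arctan2(x[1],x[0]),np.arctan2(y[1],y[0])-np.pi/2)
N=f([(107,150),(243,128)],340,230,6,.008);A=f([(158,436),(297,420)],340,230,6,.03)
Tb=f([(203,430),(285,425),(293,500),(210,508)],340,230,6,.06)
print('nose',N,N.mean(0),'rt',A,A.mean(0),'tab',Tb,Tb.mean(0))
d=N.mean(0)-A.mean(0);print(np.linalg.norm(d[:2]),np.arctan2(d[1],d[0]))
d=N.mean(0)-Tb.mean(0);print(np.linalg.norm(d[:2]),np.arctan2(d[1],d[0]))
# depth-based
for n in ['top','side']:
    o,c=pickle.load(open(n+'0.pkl','rb'));W=cloud(o,c)
    s=(abs(W[...,2]-.06)<.004)&(abs(W[...,0]-.405)<.04)&(abs(W[...,1]+.19)<.04);print(n,'tab',s.sum(),W[s].mean(0))
    s=(abs(W[...,2]-.075)<.005)&(abs(W[...,0]-.55)<.03)&(abs(W[...,1]-.11)<.04);print(n,'knob',s.sum(),W[s].mean(0), W[s].min(0),W[s].max(0))
    s=(abs(W[...,2]-.032)<.003)&(W[...,0]>.45)&(W[...,0]<.75)&(abs(W[...,1])<.1)
    print(cv2.minAreaRect(W[s][:,:2].astype(np.float32)*1000))
E
```

```text
[[ 0.5269  0.0701  0.032 ]
 [ 0.5454 -0.0991  0.032 ]
 [ 0.7193 -0.0796  0.032 ]
 [ 0.7036  0.088   0.032 ]]
[np.float64(0.1776), np.float64(0.1702), np.float64(0.175), np.float64(0.1683)]
rig [ 0.6238 -0.0052  0.032 ] 0.10649335442684615 0.10150688120480722
nose [[ 0.5011426  -0.17019327  0.008     ]
 [ 0.50326498 -0.21023162  0.008     ]] [ 0.50220379 -0.19021245  0.008     ] rt [[ 0.4158464  -0.17303905  0.03      ]
 [ 0.41604401 -0.2121675   0.03      ]] [ 0.4159452  -0.19260328  0.03      ] tab [[ 0.41385399 -0.1830312   0.06      ]
 [ 0.41277935 -0.20525915  0.06      ]
 [ 0.39256819 -0.20477554  0.06      ]
 [ 0.39287649 -0.18227544  0.06      ]] [ 0.40301951 -0.19383533  0.06      ]
0.08629171581103581 0.02770993129320718
0.09925043219152654 0.03651061570137378
top tab 199 [ 0.40322183 -0.19356815  0.0589922 ]
top knob 114 [0.55442822 0.10490679 0.07321387] [0.54584401 0.09429356 0.07003095] [0.56266241 0.11573906 0.0781419 ]
((636.8997192382812, 11.674476623535156), (201.45738220214844, 201.10940551757812), 6.89553689956665)
side tab 102 [ 0.40344781 -0.19106251  0.05949802]
side knob 133 [0.55448418 0.10797218 0.07408713] [0.54658203 0.09470233 0.07012444] [0.56335453 0.11793216 0.07679892]
((636.498779296875, 10.165336608886719), (201.8900146484375, 200.88584899902344), 5.901882648468018)
```

Request:
{"api": "move_arm", "payload": {
  "rows": "-31 -39.5 0 0 0 0;-31 -39.5 0 0 0 0;-31 -39.5 0 0 0 0;-31 -39.5 0 0 0 0;-31 -39.5 0 0 0 0;-31 -39.5 0 0 0 0;-31 -39.5 0 0 0 0;-31 -39.5 0 0 0 0;-31 -39.5 0 0 0 0;-31 -39.5 0 0 0 0;-31 -39.5 0 0 0 0;0 0 0 0 0 -0.18;0 0 0 0 0 -0.18;0 0 0 0 0 -0.18;0 0 0 0 0 -0.18;0 0 0 0 0 -0.18;0 0 0 0 0 -0.18;0 0 0 0 0 -0.18",
  "grip": 1,
  "newtons": 30
}}

```text
time_s: 2.4
ee_pos: [0.4881, -0.0114, 0.2997]
eef_rot: [-3.138, 0.004, 0.116]
force: [-0.1, 0.1, -1.3]
grip_width: 0.0939
```

```bash
cat >> m.py <<'E'
def go(p,yaw,roll=np.pi):
    o=sensors.get_obs();Rm=R.from_euler('xyz',o['eef_rot']);Rt=R.from_euler('xyz',[roll,0,yaw])
    print('t',o['time_s'],'pos',o['ee_pos'].round(4),'rot',o['eef_rot'].round(4),'F',o['force'].round(1),'w',round(o['grip_width'],4))
    print('shift mm tool',(Rm.inv().apply(np.array(p)-o['ee_pos'])*1000).round(1),'rotvec',(Rm.inv()*Rt).as_rotvec().round(4))
E
python3 - <<'E'
from m import *
o,c=snap('wrist','w1.png');pickle.dump((o,c),open('w1.pkl','wb'))
go([.5545,.1065,.139],.104)
W=cloud(o,c)
s=(abs(W[...,2]-.075)<.005)&(abs(W[...,0]-.55)<.03)&(abs(W[...,1]-.11)<.04);print('knob',s.sum(),W[s].mean(0), W[s].min(0),W[s].max(0))
E
```

```text
t 2.45 pos [ 0.4881 -0.0114  0.2997] rot [-3.138   0.0042  0.1261] F [-0.7  0.7 -1. ] w 0.0937
shift mm tool [  81.4 -108.   160.7] rotvec [-0.0036  0.0042  0.0221]
knob 482 [0.55587068 0.10645124 0.07338809] [0.54758033 0.09556911 0.07004934] [0.56515254 0.11763025 0.07584927]
```

View pics/w1.png

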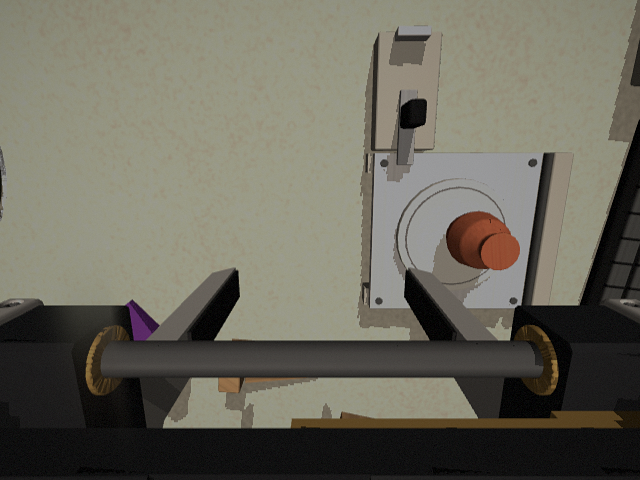

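The wrist view has the knob at (413,112) and the vase at (485,245). Depth puts the knob at (0.555, 0.1065), in agreement with the other cameras. I'll move above it and then down.

Request:
{"api": "move_arm", "payload": {
  "rows": "27 -36 0 0 0 0.022;27 -36 0 0 0 0;27 -36 0 0 0 0;0 0 30 0 0 0;0 0 30 0 0 0;0 0 30 0 0 0;0 0 30 0 0 0;0 0 0 0 0 0"
}}

```text
time_s: 3.45
ee_pos: [0.5582, 0.1091, 0.1753]
eef_rot: [-3.138, 0.006, 0.078]
force: [0.6, -0.3, 0.5]
grip_width: 0.0938
```

```bash
python3 - <<'E'
from m import *
go([.555,.1065,.139],.104)
o,c=snap('wrist','w2.png')
E
```

```text
t 3.45 pos [0.5582 0.1091 0.1753] rot [-3.1384  0.0056  0.0775] F [ 0.6 -0.3  0.5] w 0.0938
shift mm tool [-3.2  2.5 36.3] rotvec [-0.0032  0.0056 -0.0265]
```

View pics/w2.png

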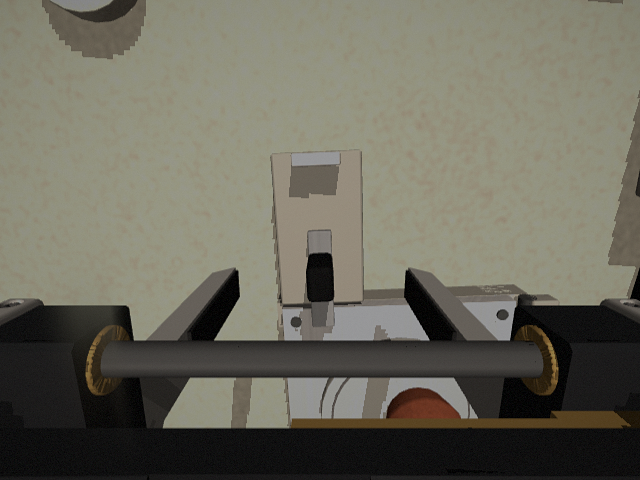

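The knob is centred between the fingers. Lower and grip.

Request:
{"api": "move_arm", "payload": {
  "rows": "-3 2.5 18 0 0 -0.0265;0 0 18 0 0 0;0 0 0 0 0 0"
}}

```text
time_s: 3.88
ee_pos: [0.5575, 0.1068, 0.1438]
eef_rot: [-3.138, -0.003, 0.101]
force: [-0.6, 0.1, -0.4]
grip_width: 0.094
```

Request:
{"api": "move_arm", "payload": {
  "rows": "0 0 0 0 0 0;0 0 0 0 0 0;0 0 0 0 0 0;0 0 0 0 0 0;0 0 0 0 0 0",
  "grip": -1,
  "newtons": 25
}}

```text
time_s: 4.5
ee_pos: [0.5585, 0.107, 0.1462]
eef_rot: [-3.138, -0.006, 0.1]
force: [0.4, 0.3, 0.1]
grip_width: 0.0476
```

```bash
python3 - <<'E'
from m import *
go([.555,.1065,.139],.104)
E
```

```text
t 4.5 pos [0.5585 0.107  0.1462] rot [-3.138  -0.006   0.0999] F [0.4 0.3 0.1] w 0.0476
shift mm tool [-3.6  0.2  7.2] rotvec [-0.0036 -0.006  -0.0041]
```

Request:
{"api": "move_arm", "payload": {
  "rows": "-3.5 0 6 0 0 0;0 0 0 0 0 0;0 0 0 0 0 0;0 0 0 0 0 0;0 0 0 0 0 0;0 0 0 0 0 0;0 0 0 0 0 0;0 0 0 0 0 0"
}}

```text
time_s: 5.5
ee_pos: [0.5559, 0.1068, 0.1398]
eef_rot: [-3.138, -0.009, 0.101]
force: [2.0, 0.2, -1.5]
grip_width: 0.0157
```

```bash
python3 - <<'E'
from m import *
go([.555,.1065,.139],.104)
E
```

```text
t 5.5 pos [0.5559 0.1068 0.1398] rot [-3.138  -0.0093  0.1006] F [ 2.   0.2 -1.5] w 0.0157
shift mm tool [-0.9  0.2  0.8] rotvec [-0.0036 -0.0093 -0.0034]
```

Request:
{"api": "move_arm", "payload": {
  "rows": "0 -6 0 0 0 0;0 -6 0 0 0 0;0 -6 0 0 0 0;0 -6 0 0 0 0;0 -6 0 0 0 0"
}}

```text
time_s: 6.12
ee_pos: [0.5523, 0.1384, 0.1398]
eef_rot: [-3.139, -0.008, 0.101]
force: [0.4, -1.3, -0.0]
grip_width: 0.0161
```

```bash
python3 - <<'E'
from m import *
go([.5559-.0416,.1068+.0398*1,.1398],.104)
E
```

```text
t 6.125 pos [0.5523 0.1384 0.1398] rot [-3.1386 -0.0079  0.1006] F [ 0.4 -1.3 -0. ] w 0.0161
shift mm tool [-36.9 -12.   -0.2] rotvec [-0.003  -0.0079 -0.0034]
```

Moved 31.8 mm so far against about 1.5 N of friction. I carry on until the force rises at the stop.

Request:
{"api": "move_arm", "payload": {
  "rows": "0 -4 0 0 0 0;0 -4 0 0 0 0;0 -3 0 0 0 0;0 -3 0 0 0 0"
}}

```text
time_s: 6.62
ee_pos: [0.5513, 0.1483, 0.1396]
eef_rot: [3.134, -0.006, 0.101]
force: [1.1, -27.2, 4.0]
grip_width: 0.0162
```

```bash
python3 - <<'E'
from m import *
o,c=snap('top','t2.png');cv2.imwrite('pics/t2c.png',cv2.resize(c['color'][110:270,130:330],None,fx=4,fy=4))
o,c=snap('side','s2.png');cv2.imwrite('pics/s2c.png',cv2.resize(c['color'][230:420,160:340],None,fx=4,fy=4)[:600])
go([.5559-.00416,.1068+.0398,.1398],.104)
E
```

```text
t 6.725 pos [0.5513 0.1482 0.1396] rot [ 3.1344 -0.0064  0.101 ] F [ -0.4 -25.2   1.5] w 0.0163
shift mm tool [ 0.3  1.7 -0.1] rotvec [ 0.0072 -0.0063 -0.003 ]
```

View pics/s2c.png

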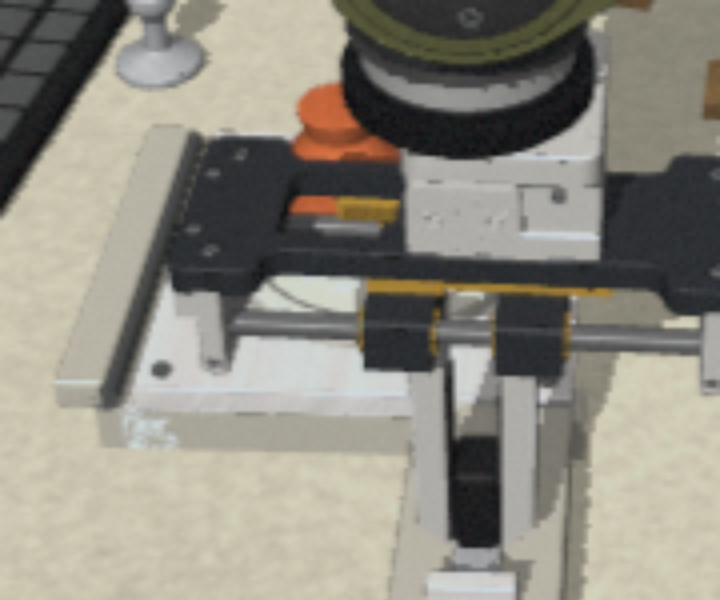

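The force reached about 26 N after 41 mm, so the knob is at the stop. Release and rise.

Request:
{"api": "move_arm", "payload": {
  "rows": "0 0 0 0 0 0;0 0 0 0 0 0;0 0 0 0 0 0;0 0 0 0 0 0;0 0 0 0 0 0;0 0 -30 0 0 0;0 0 -40 0 0 0;0 0 -40 0 0 0;0 0 0 0 0 0",
  "grip": 1
}}

```text
time_s: 7.85
ee_pos: [0.5504, 0.1498, 0.2527]
eef_rot: [3.136, -0.007, 0.101]
force: [-0.5, 0.1, -0.9]
grip_width: 0.0939
```

```bash
python3 - <<'E'
from m import *
o,c=snap('side','s3.png');W=cloud(o,c)
s=(abs(W[...,2]-.0745)<.005)&(abs(W[...,0]-.55)<.03)&(abs(W[...,1]-.14)<.05);print('knob',s.sum(),W[s].mean(0),W[s].min(0),W[s].max(0))
cv2.imwrite('pics/s3c.png',cv2.resize(c['color'][230:420,160:340],None,fx=3,fy=3))
go([.4033,-.1925,.25],-1.54)
E
```

```text
knob 155 [0.54963326 0.14780254 0.07395455] [0.54182889 0.13501244 0.06951637] [0.55907917 0.15727686 0.07705495]
t 7.9 pos [0.5499 0.1497 0.2507] rot [ 3.1353 -0.0038  0.1007] F [-1.   0.8  0.1] w 0.094
shift mm tool [-180.2  325.7    2.1] rotvec [ 0.0017 -0.0081  1.6406]
```

View pics/s3c.png

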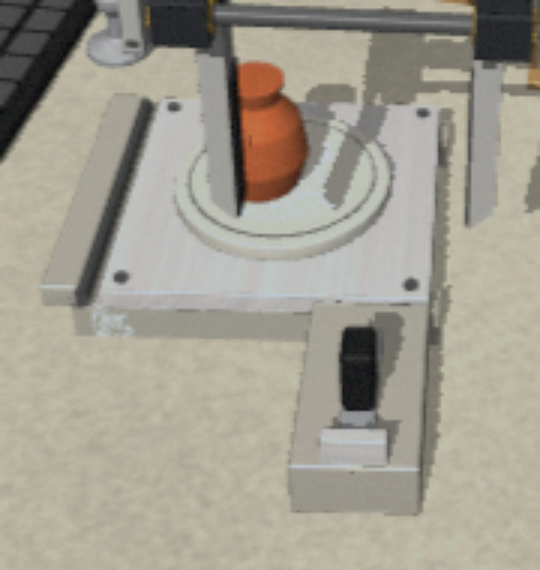

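The knob moved by 40 mm and the tongue is clear of the plate. The vase still stands, at (260,130) in the crop. Now to the wedge.

Request:
{"api": "move_arm", "payload": {
  "rows": "-22 40 0 0 0 0;-22 40 0 0 0 0;-22 40 0 0 0 0;-22 40 0 0 0 0;-22 40 0 0 0 0;-22 40 0 0 0 0;-22 40 0 0 0 0;-22 40 0 0 0 0;0 0 0 0 0 0.182;0 0 0 0 0 0.182;0 0 0 0 0 0.182;0 0 0 0 0 0.182;0 0 0 0 0 0.182;0 0 0 0 0 0.182;0 0 0 0 0 0.182;0 0 0 0 0 0.182;0 0 0 0 0 0.182;0 0 0 0 0 0"
}}

```text
time_s: 10.15
ee_pos: [0.395, -0.1939, 0.2285]
eef_rot: [3.112, 0.008, -1.581]
force: [1.0, -0.7, 0.4]
grip_width: 0.0943
```

```bash
python3 - <<'E'
from m import *
o,c=snap('wrist','w4.png');W=cloud(o,c)
s=(abs(W[...,2]-.06)<.004)&(abs(W[...,0]-.405)<.04)&(abs(W[...,1]+.19)<.04);print('tab',s.sum(),W[s].mean(0),W[s].min(0),W[s].max(0))
go([.4033,-.1925,.118],-1.54)
pickle.dump((o,c),open('w4.pkl','wb'))
E
```

```text
tab 942 [ 0.40574117 -0.19277841  0.05925245] [ 0.39311288 -0.20502015  0.0564371 ] [ 0.41756598 -0.18054604  0.06162355]
t 10.2 pos [ 0.395  -0.1939  0.2285] rot [ 3.112   0.0083 -1.5782] F [ 0.3  0.  -0.3] w 0.0939
shift mm tool [ -0.6 -11.6 110.3] rotvec [ 0.0295  0.0089 -0.0381]
```

View pics/w4.png

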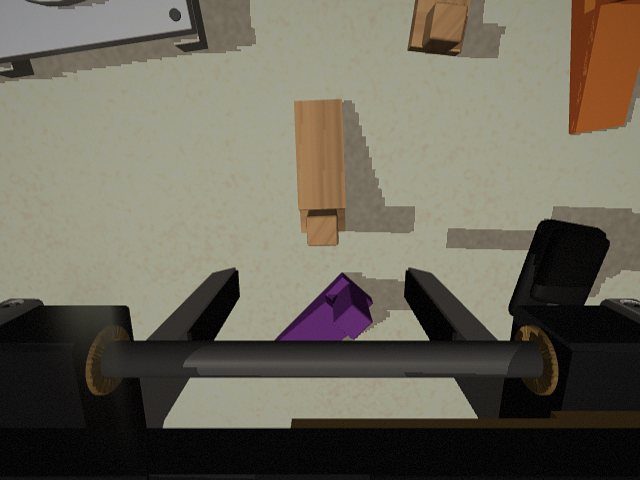

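```bash
python3 - <<'E'
from m import *
o,c=pickle.load(open('w4.pkl','rb'))
W=cloud(o,c);H=W[...,2];b=(H>.004)&(H<.075)&(abs(W[...,0]-.45)<.075)&(abs(W[...,1]+.19)<.045)
print(cv2.minAreaRect(W[b][:,:2].astype(np.float32)*1000))
# ramp pixels plane fit -> gradient dir
s=b&(H>.010)&(H<.028)&(W[...,0]>.425)
A=np.c_[W[s][:,:2],np.ones(s.sum())];k,*_=np.linalg.lstsq(A,H[s],rcond=None);print('grad',k,np.arctan2(-k[1],-k[0]))
cv2.imwrite('pics/w4c.png',cv2.resize(c['color'][80:260,260:380],None,fx=3.3,fy=3.3))
E
```

```text
((448.9787292480469, -191.31710815429688), (112.20452117919922, 40.0247688293457), 1.9069751501083374)
grad [-0.24774071 -0.00706476  0.13124464] 0.02850901257772584
```

View pics/w4c.png

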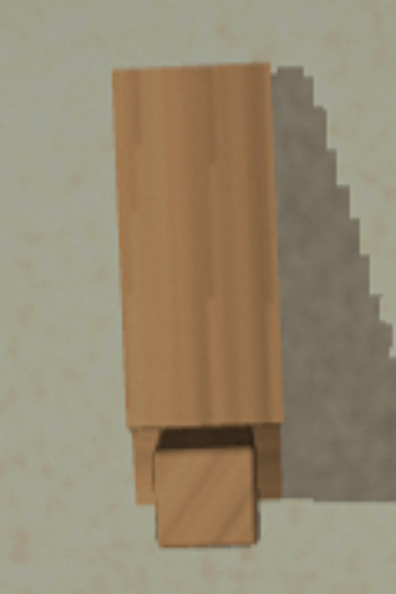

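The wedge is centred at (0.449, -0.191) with yaw 0.033, and its tab at (0.405, -0.193). Next I align and descend.

Request:
{"api": "move_arm", "payload": {
  "rows": "-1 -10 20 0.0295 0.0089 -0.04;0 0 20 0 0 0;0 0 20 0 0 0;0 0 0 0 0 0"
}}

```text
time_s: 10.7
ee_pos: [0.4041, -0.1924, 0.1652]
eef_rot: [3.141, 0.001, -1.519]
force: [0.3, 1.3, 0.4]
grip_width: 0.0939
```

```bash
python3 - <<'E'
from m import *
go([.4045,-.1926,.117],-1.538)
E
```

```text
t 10.7 pos [ 0.4041 -0.1924  0.1652] rot [ 3.1408e+00  9.0000e-04 -1.5186e+00] F [0.3 1.3 0.4] w 0.0939
shift mm tool [ 0.2 -0.4 48.2] rotvec [0.0008 0.0009 0.0194]
```

Request:
{"api": "move_arm", "payload": {
  "rows": "0 0 20 0 0 0.019;0 0 18 0 0 0;0 0 7 0 0 0;0 0 0 0 0 0"
}}

```text
time_s: 11.2
ee_pos: [0.4051, -0.1929, 0.1215]
eef_rot: [-3.14, -0.001, -1.529]
force: [0.5, -0.6, 0.2]
grip_width: 0.094
```

```bash
python3 - <<'E'
from m import *
go([.4045,-.1926,.117],-1.538)
E
```

```text
t 11.2 pos [ 0.4051 -0.1929  0.1215] rot [-3.1402e+00 -5.0000e-04 -1.5295e+00] F [ 0.5 -0.6  0.2] w 0.094
shift mm tool [-0.4  0.5  4.5] rotvec [-0.0014 -0.0005  0.0085]
```

Request:
{"api": "move_arm", "payload": {
  "rows": "0 0 4 0 0 0.0085;0 0 0 0 0 0;0 0 0 0 0 0;0 0 0 0 0 0;0 0 0 0 0 0;0 0 0 0 0 0;0 0 0 0 0 0;0 0 0 0 0 0;0 0 0 0 0 0;0 0 0 0 0 0",
  "grip": -1,
  "newtons": 30
}}

```text
time_s: 12.45
ee_pos: [0.4057, -0.1933, 0.119]
eef_rot: [-3.138, -0.002, -1.537]
force: [-1.2, -0.3, 0.1]
grip_width: 0.0235
```

```bash
python3 - <<'E'
from m import *
go([.4045,-.1926,.117],-1.538)
o,c=snap('wrist','w5.png')
o,c=snap('side','s5.png')
pickle.dump((o,c),open('s5.pkl','wb'))
cv2.imwrite('pics/s5c.png',cv2.resize(c['color'][170:370,170:450],None,fx=2.5,fy=2.5))
E
```

```text
t 12.45 pos [ 0.4057 -0.1933  0.119 ] rot [-3.1379e+00 -1.9000e-03 -1.5374e+00] F [-1.2 -0.3  0.1] w 0.0235
shift mm tool [-0.7  1.2  2. ] rotvec [-0.0037 -0.0019  0.0007]
```

View pics/w5.png

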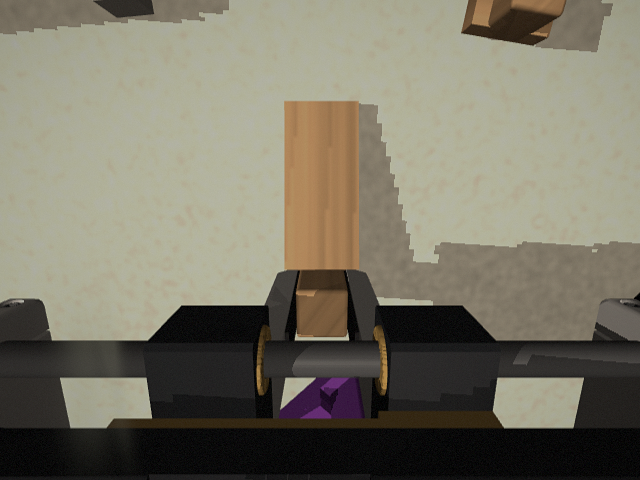

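View pics/s5c.png

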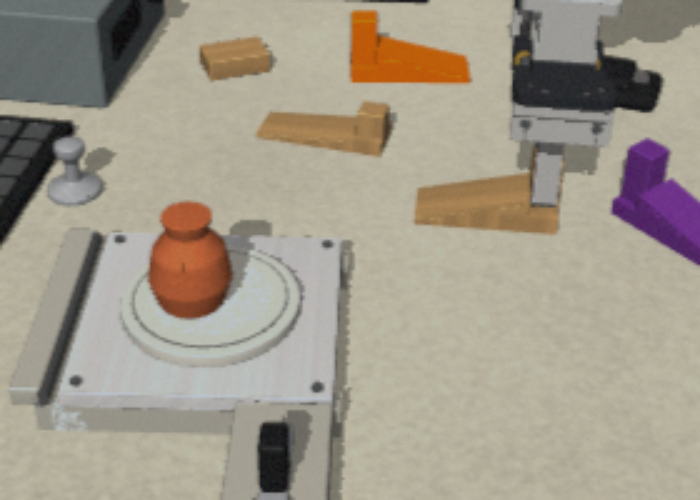

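```bash
python3 - <<'E'
from m import *
o,c=snap('top','t5.png');pickle.dump((o,c),open('t5.pkl','wb'))
for n in ['t5.pkl','s5.pkl','top0.pkl']:
    o,c=pickle.load(open(n,'rb'));W=cloud(o,c);yaw=.105
    ex=np.array([np.cos(yaw),np.sin(yaw)]);ey=np.array([-ex[1],ex[0]])
    Q=W[...,:2]-[.6238,-.0052];a=Q@ex;b=Q@ey;s=abs(W[...,2]-.032)<.0035
    F=[];
    for lo in np.arange(-.075,.06,.01):
        m=s&(b>lo)&(b<lo+.01)&(a>-.11)&(a<.0)
        if m.sum()>5: F.append((lo+.005,np.percentile(a[m],1)))
    F=np.array(F);print(n,F.round(4).tolist(),np.polyfit(F[:,0],F[:,1],1))
    L=[];
    for lo in np.arange(-.07,.06,.01):
        m=s&(a>lo)&(a<lo+.01)&(abs(b)<.12)
        if m.sum()>5:L.append((lo+.005,np.percentile(b[m],1),np.percentile(b[m],99)))
    print(np.array(L).round(4).tolist())
E
for f in t5; do :; done
```

```text
t5.pkl [[-0.07, -0.0839], [-0.06, -0.0838], [-0.05, -0.0839], [-0.04, -0.0838], [-0.03, -0.0844], [-0.02, -0.0845], [-0.01, -0.085], [-0.0, -0.0847], [0.01, -0.085], [0.02, -0.0848], [0.03, -0.0854], [0.04, -0.0854], [0.05, -0.0853], [0.06, -0.0848]] [-0.01260509 -0.08467758]
[[-0.065, -0.084, 0.1171], [-0.055, -0.0845, 0.1117], [-0.045, -0.0844, 0.1185], [-0.035, -0.0844, 0.1179], [-0.025, -0.085, 0.1153], [-0.015, -0.0846, 0.0834], [-0.005, -0.0847, 0.0835], [0.005, -0.0846, 0.0841], [0.015, -0.0848, 0.0838], [0.025, -0.0841, 0.0844], [0.035, -0.0839, 0.084], [0.045, -0.084, 0.0835], [0.055, -0.0832, 0.0838]]
s5.pkl [[-0.07, -0.0839], [-0.06, -0.0844], [-0.05, -0.0831], [-0.04, -0.0837], [-0.03, -0.0843], [-0.02, -0.0847], [-0.01, -0.0851], [-0.0, -0.0839], [0.01, -0.0844], [0.02, -0.0849], [0.03, -0.0854], [0.04, -0.0857], [0.05, -0.0848], [0.06, -0.0847]] [-0.01128559 -0.0845574 ]
[[-0.065, -0.0822, 0.1177], [-0.055, -0.0838, 0.1035], [-0.045, -0.0818, 0.1177], [-0.035, -0.0829, 0.119], [-0.025, -0.0845, 0.1187], [-0.015, -0.0842, 0.086], [-0.005, -0.0831, 0.086], [0.005, -0.0834, 0.0859], [0.015, 0.0557, 0.0856], [0.025, 0.052, 0.0859], [0.035, 0.0455, 0.0867], [0.045, -0.0811, 0.0858], [0.055, -0.0814, 0.0863]]
top0.pkl [[-0.07, -0.0823], [-0.06, -0.0837], [-0.05, -0.0839], [-0.04, -0.0845], [-0.03, -0.0842], [-0.02, -0.0845], [-0.01, -0.0845], [-0.0, -0.0851], [0.01, -0.0849], [0.02, -0.0852], [0.03, -0.0854], [0.04, -0.0854], [0.05, -0.0852], [0.06, -0.0857]] [-0.01929451 -0.08471585]
[[-0.065, -0.0841, 0.1165], [-0.055, -0.0848, 0.1038], [-0.045, -0.0839, 0.1109], [-0.035, -0.0851, 0.1182], [-0.025, -0.0849, 0.1151], [-0.015, -0.0846, 0.0834], [-0.005, -0.0842, 0.0835], [0.005, -0.0846, 0.0837], [0.015, -0.0847, 0.0833], [0.025, -0.0842, 0.0843], [0.035, -0.0839, 0.0839], [0.045, -0.0834, 0.084], [0.055, -0.0838, 0.0837]]
```

View pics/t5.png

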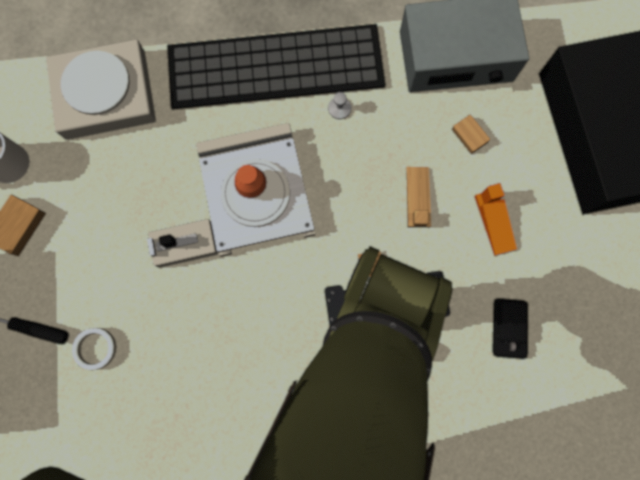

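I take the rig yaw as about 0.11 and the lip at (0.539, -0.015). The wedge is gripped, so I lift it slightly, carry it to just in front of the mouth and align it.

Request:
{"api": "move_arm", "payload": {
  "rows": "0 0 -8 0 0 0;-25 -3 0 0 0 -0.013;-25 -3 0 0 0 -0.013;-25 -3 0 0 0 -0.013;-25 -3 0 0 0 -0.013;-25 -3 0 0 0 -0.013;-25 -3 0 0 0 -0.013;0 0 0 0 0 0"
}}

```text
time_s: 13.6
ee_pos: [0.4142, -0.0384, 0.1303]
eef_rot: [-3.136, -0.003, -1.458]
force: [-1.2, -0.1, -1.4]
grip_width: 0.0237
```

```bash
cat >> m.py <<'E'
YR=.11;C=np.array([.6238,-.0052])
def rigp(x,y,z): 
    e=np.array([np.cos(YR),np.sin(YR)]);return np.r_[C+x*e+y*np.array([-e[1],e[0]]),z]
def inrig(p):
    e=np.array([np.cos(YR),np.sin(YR)]);d=np.array(p[:2])-C;return d@e,d@[-e[1],e[0]]
E
python3 - <<'E'
from m import *
go(rigp(-.205,0,.125),YR-np.pi/2)
E
```

```text
t 13.6 pos [ 0.4142 -0.0384  0.1303] rot [-3.1359e+00 -3.1000e-03 -1.4579e+00] F [-1.2 -0.1 -1.4] w 0.0237
shift mm tool [-10.   -6.9   5.3] rotvec [-0.0057 -0.0031  0.0029]
```

Request:
{"api": "move_arm", "payload": {
  "rows": "-10 -2 3 -0.005 0 0.002;0 0 4 0 0 0;0 0 4 0 0 0;0 0 0 0 0 0"
}}

```text
time_s: 14.1
ee_pos: [0.4155, -0.0292, 0.1189]
eef_rot: [-3.141, -0.003, -1.462]
force: [-1.7, 3.6, 6.6]
grip_width: 0.024
```

```bash
python3 - <<'E'
from m import *
go(rigp(-.137,0,.119),YR-np.pi/2);print(inrig(sensors.get_obs()['ee_pos']))
o,c=snap('wrist','w6.png');pickle.dump((o,c),open('w6.pkl','wb'))
o,c=snap('side','s6.png');cv2.imwrite('pics/s6c.png',cv2.resize(c['color'][220:420,170:450],None,fx=2.5,fy=2.5))
E
```

```text
t 14.1 pos [ 0.4155 -0.0292  0.1189] rot [-3.1406 -0.0032 -1.4622] F [-1.7  3.6  6.6] w 0.024
shift mm tool [ -1.1 -72.7  -0. ] rotvec [-0.001  -0.0032 -0.0014]
(np.float64(-0.20967692331558535), np.float64(-0.000955144762829211))
```

View pics/w6.png

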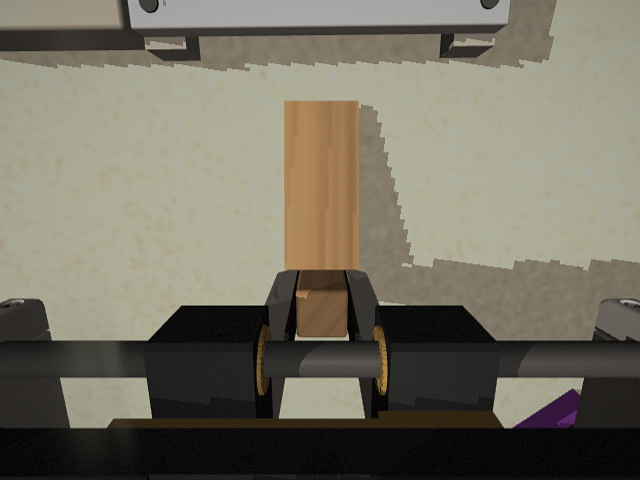

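View pics/s6c.png

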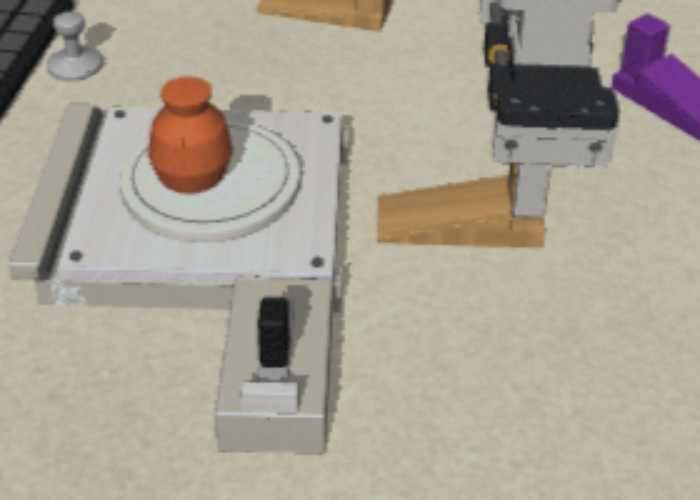

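The wedge is centred on the mouth, at column 321 against the plate's middle at 318. The plate edge runs (130,38) to (505,28), so I turn a little more to match the rig and slide in to just before contact.

Request:
{"api": "move_arm", "payload": {
  "rows": "-1 -10 0 0 0 -0.013;0 -10 0 0 0 0;0 -10 0 0 0 0;0 -10 0 0 0 0;0 -10 0 0 0 0;0 -8 0 0 0 0;0 0 0 0 0 0"
}}

```text
time_s: 15.08
ee_pos: [0.4769, -0.0215, 0.119]
eef_rot: [-3.14, -0.004, -1.45]
force: [1.8, -0.9, 1.5]
grip_width: 0.0238
```

```bash
sed -i 's/^YR=.11;/YR=.122;/' m.py; python3 - <<'E'
from m import *
go(rigp(-.121,0,.119),YR-np.pi/2);print(inrig(sensors.get_obs()['ee_pos']))
o,c=snap('wrist','w7.png');pickle.dump((o,c),open('w7.pkl','wb'))
o,c=snap('side','s7.png');cv2.imwrite('pics/s7c.png',cv2.resize(c['color'][220:420,170:450],None,fx=2.5,fy=2.5))
E
```

```text
t 15.075 pos [ 0.4769 -0.0215  0.119 ] rot [-3.1402 -0.0039 -1.4497] F [ 1.8 -0.9  1.5] w 0.0238
shift mm tool [  1.7 -26.8   0. ] rotvec [-0.0014 -0.0039 -0.0009]
(np.float64(-0.14779610348712152), np.float64(0.0016840557849987746))
```

View pics/w7.png

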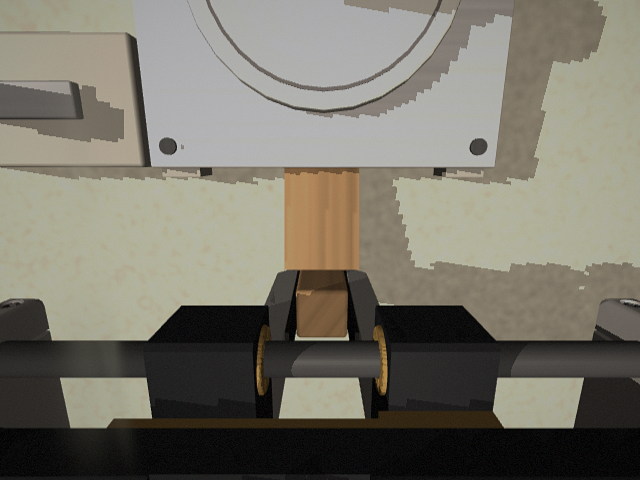

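View pics/s7c.png

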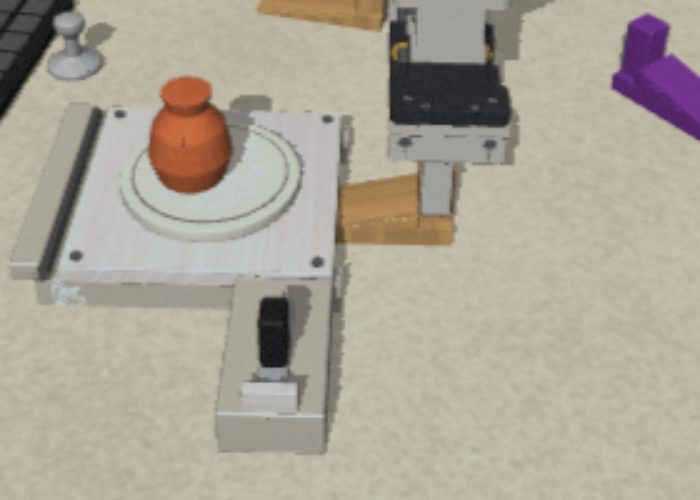

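The plate edge is level at row 166 and the wedge is square and central beneath it. I push in slowly.

Request:
{"api": "move_arm", "payload": {
  "rows": "0 -2.5 0 0 0 0;0 -2.5 0 0 0 0;0 -2.5 0 0 0 0;0 -2.5 0 0 0 0;0 -2 0 0 0 0;0 -2 0 0 0 0;0 -2 0 0 0 0;0 -2 0 0 0 0;0 0 0 0 0 0"
}}

```text
time_s: 16.3
ee_pos: [0.493, -0.0195, 0.1189]
eef_rot: [3.136, -0.003, -1.45]
force: [-0.3, -0.4, 1.7]
grip_width: 0.0236
```

```bash
cat > chk.py <<'E'
import sys
from m import *
t=sys.argv[1]
go(rigp(-.121,0,.119),YR-np.pi/2);print(inrig(sensors.get_obs()['ee_pos']))
o,c=snap('side','s%s.png'%t);cv2.imwrite('pics/s%sc.png'%t,cv2.resize(c['color'][220:420,170:450],None,fx=2.5,fy=2.5))
o0,c0=pickle.load(open('s5.pkl','rb'))
for nm,k in (('before',c0),('now',c)):
    W=cloud(o,k);ex=np.array([np.cos(YR),np.sin(YR)]);Q=W[...,:2]-C;a=Q@ex;b=Q@[-ex[1],ex[0]]
    out=[]
    for lo,hi in ((-.084,-.07),(.06,.072)):
        s=(a>lo)&(a<hi)&(b>-.06)&(b<.06)&(abs(W[...,2]-.034)<.012);out.append((s.sum(),np.median(W[...,2][s]).round(4)))
    s=(W[...,2]>.028)&(W[...,2]<.045)&(np.abs(b)<.08)&(np.abs(a)<.08)&(np.hypot(a,b)>.064)
    k,*_=np.linalg.lstsq(np.c_[a[s],np.ones(s.sum())],W[...,2][s],rcond=None)
    print(nm,out,'tilt',-k[0], 'front z',k[1]-.085*k[0])
E
python3 chk.py 8
```

```text
t 16.3 pos [ 0.493  -0.0195  0.1189] rot [ 3.1361e+00 -3.0000e-03 -1.4500e+00] F [-0.3 -0.4  1.7] w 0.0236
shift mm tool [  1.7 -10.5  -0.1] rotvec [ 0.0055 -0.003  -0.0012]
(np.float64(-0.1315209165803822), np.float64(0.0017062325650789665))
before [(np.int64(380), np.float64(0.0322)), (np.int64(315), np.float64(0.0323))] tilt -0.0008663702922962881 front z 0.032223460084025025
now [(np.int64(376), np.float64(0.0326)), (np.int64(314), np.float64(0.0323))] tilt 0.0013839242818884723 front z 0.03266446406215907
```

Request:
{"api": "move_arm", "payload": {
  "rows": "0 -2 0 0.005 0 0;0 -2 0 0 0 0;0 -2 0 0 0 0;0 -2 0 0 0 0;0 -2 0 0 0 0;0 -1.5 0 0 0 0;0 0 0 0 0 0"
}}

```text
time_s: 17.23
ee_pos: [0.5003, -0.0185, 0.1188]
eef_rot: [3.126, -0.001, -1.45]
force: [0.6, -0.3, 1.9]
grip_width: 0.0243
```

```bash
python3 chk.py 9
```

```text
t 17.225 pos [ 0.5003 -0.0185  0.1188] rot [ 3.1256e+00 -1.2000e-03 -1.4499e+00] F [ 0.6 -0.3  1.9] w 0.0243
shift mm tool [ 1.8 -3.2 -0.3] rotvec [ 0.016  -0.0012 -0.0011]
(np.float64(-0.12423208599531645), np.float64(0.0018094253639077632))
before [(np.int64(380), np.float64(0.0322)), (np.int64(315), np.float64(0.0323))] tilt -0.0008663702922962881 front z 0.032223460084025025
now [(np.int64(378), np.float64(0.034)), (np.int64(307), np.float64(0.0325))] tilt 0.011009796531520784 front z 0.03420147466840452
```

View pics/s9c.png

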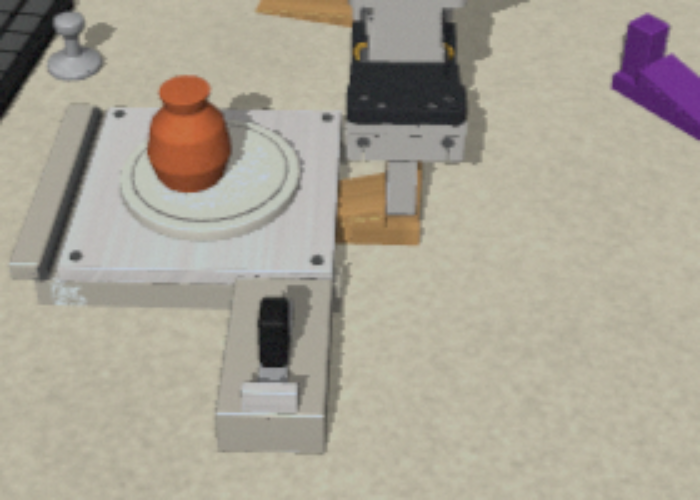

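The plate has lifted about 2 mm. The tool has tilted 0.016 rad, so I correct that while pushing the last few millimetres.

Request:
{"api": "move_arm", "payload": {
  "rows": "0 -2 0 0.012 0 0;0 -2 0 0.008 0 0;0 -2 0 0.006 0 0;0 -2 0 0.004 0 0;0 -2 0 0.004 0 0;0 0 0 0.003 0 0"
}}

```text
time_s: 18.02
ee_pos: [0.5043, -0.0179, 0.1186]
eef_rot: [3.141, 0.001, -1.449]
force: [-0.7, -0.2, 3.8]
grip_width: 0.0237
```

```bash
python3 chk.py 10
```

```text
t 18.025 pos [ 0.5043 -0.0179  0.1186] rot [ 3.1411e+00  6.0000e-04 -1.4486e+00] F [-0.7 -0.2  3.8] w 0.0237
shift mm tool [ 2.   0.9 -0.4] rotvec [0.0005 0.0006 0.0001]
(np.float64(-0.12011993535685792), np.float64(0.0019675096598056017))
before [(np.int64(380), np.float64(0.0322)), (np.int64(315), np.float64(0.0323))] tilt -0.0008663702922962881 front z 0.032223460084025025
now [(np.int64(381), np.float64(0.0355)), (np.int64(309), np.float64(0.0327))] tilt 0.019123811171575723 front z 0.035663830223891184
```

Request:
{"api": "move_arm", "payload": {
  "rows": "0 -2 0 0 0 0;0 -1.5 0 0 0 0;0 0 0 0 0 0;0 0 0 0 0 0;0 0 0 0 0 0;0 0 0 0 0 0"
}}

```text
time_s: 18.82
ee_pos: [0.5061, -0.0176, 0.1187]
eef_rot: [3.135, 0.001, -1.448]
force: [-3.7, -0.6, 5.4]
grip_width: 0.0237
```

```bash
python3 chk.py 11; python3 - <<'E'
from h import *
snap('wrist','w11.png')
print(sensors.get_obs())
E
```

```text
t 18.825 pos [ 0.5061 -0.0176  0.1187] rot [ 3.1348e+00  7.0000e-04 -1.4481e+00] F [-3.7 -0.6  5.4] w 0.0237
shift mm tool [ 2.   2.7 -0.3] rotvec [0.0068 0.0007 0.0007]
(np.float64(-0.118319331585723), np.float64(0.001988488234667244))
before [(np.int64(380), np.float64(0.0322)), (np.int64(315), np.float64(0.0323))] tilt -0.0008663702922962881 front z 0.032223460084025025
now [(np.int64(372), np.float64(0.0356)), (np.int64(310), np.float64(0.0327))] tilt 0.02045447729219778 front z 0.03580973402988379
{'time_s': 18.925, 'qpos': array([-1.06853398e-01,  4.45592036e-01,  1.80134140e+00, -1.10822652e-03,
        9.01523802e-01,  1.34191734e+00]), 'joint_vel': array([ 2.73816005e-04, -8.71574666e-06, -3.66304240e-04, -4.29972514e-04,
        2.31215291e-07,  7.98425971e-04]), 'tau': array([ 3.53149725e-01, -5.09488428e+01, -2.72237206e+01,  2.10837554e-01,
       -6.62390739e-01, -3.57623608e-02]), 'ee_pos': array([ 0.50609654, -0.01762656,  0.11860796]), 'eef_rot': array([ 3.13471068e+00,  7.15662674e-04, -1.44808265e+00]), 'force': array([-3.82809186, -0.39678338,  5.59598435]), 'moment': array([-0.16092014,  0.40098719, -0.01341184]), 'grip_width': 0.024022559849028423}
```

View pics/s11c.png

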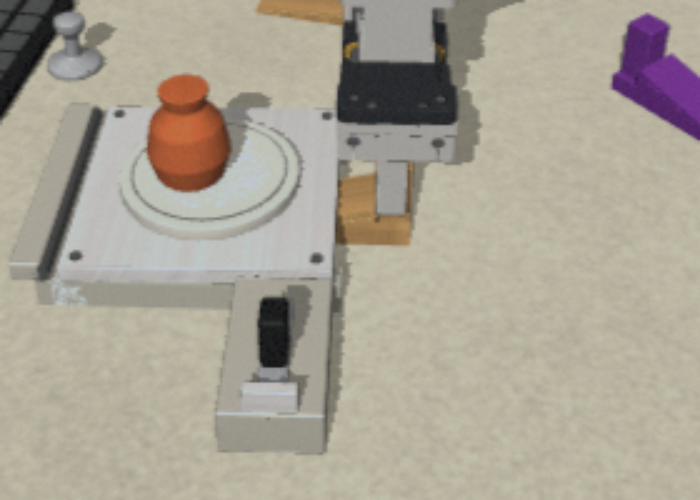

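View pics/w11.png

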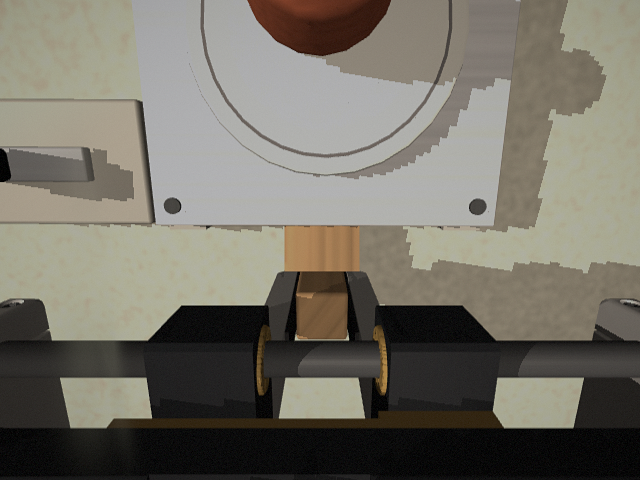

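The side view shows the plate raised about 3.5 mm, the vase upright at (190,135), the lock knob out at (275,335) and the wedge flat and gripped. Everything is at rest, so I hand in.

```bash
python3 -c "
from station import ctrl,sensors
print(ctrl.hand_in());print(sensors.get_obs()['time_s'])"
```

```text
the job is handed in; nothing more can be done
None
the job is handed in; nothing more can be done
```

I slid the lock knob out to its end stop, then pushed the taller wedge under the plate's front edge by its tab. I handed in at about 18.9 s with the wedge still gripped; no verdict was reported.

- **Lock:** depth measurement after release put the knob 40 mm further out. The force had risen to about 26 N at the stop.
- **Plate:** the side camera's depth map gave a front-edge lift of about 3.5 mm (tilt about 0.02 rad). That is a little under the 4 mm target but within the 1.5 to 7 mm allowed.
- **Wedge:** in the pictures it looks flat on the table. The gripper height was within 0.5 mm of its value at the grasp. The gripper was closed on the tab at 24 mm, with 30 N set, and the grip point was at about rig x = -0.118 m.
- **Vase:** it was upright on the disc in the last picture.
- **Disagreements:**
  - The rig's yaw came out between 0.105 and 0.135 rad depending on the picture, so I used 0.122.
  - The measured lift was about 1 mm less than the wedge's geometry predicts.
  - The tool tilted by up to 0.016 rad during the push; I corrected it, and 0.007 rad remained at the end.
- **Not measured:** the contact forces on the wedge and the rig. I saw nothing of the robot touching the rig.

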